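Snap the lid back on the yellow paint pot

TASK

Yellow is finished for today: pick up the yellow lid with a gentle grip, put it on the open yellow pot where it stands in the caddy, and press it down until it snaps home all round, without crushing the lid or the pot. Then keep pressing: finish while the gripper is still holding the lid firmly down on the pot. Leave the green pot (still in use) and its lid, the other pots and the water jar alone.

Things in the scene. Friction and masses are not known exactly. Their poses are not given: they have to be found in the camera images.
- yellow_lid: Loose yellow lid, 40 g, right way up on the bench. Origin: centre of its underside, z up. Round: skirt 86 mm across, 18 mm high; on its flat top a twelve-sided collar 39 mm across from z = 18 to 40 mm, closed by a fixed stopper 35 mm across up to z = 48 mm. Thin: grip with at most about 30 N a finger; it cracks when the forces of the fingers on it add up to 90 N.
- lid_seat (a point): Point on the yellow lid's axis, 15 mm above its origin, in the plane of the lid's inner ceiling. When the lid is home this point lies on pot_rim; resting unsnapped on the lugs it is about 8 mm above it.
- lid_collar (a point): Middle of the yellow lid's collar, on its axis, 29 mm above the lid's origin. The fingertips can go down beside the collar only as far as the lid's flat top, 11 mm below this point.
- yellow_pot: The open yellow pot: white pot with a yellow band and yellow paint inside, 0.3 kg, loose in one of the caddy's four compartments. Origin at the centre of its underside, z up. Body 76 mm across, neck 72 mm across from z = 62 mm, tapering from z = 74 mm to 64 mm across at the rim, z = 80 mm, which guides the lid on.
- pot_rim (a point): Centre of the yellow pot's mouth in the plane of its rim, 80 mm above its underside; a black sprung seal ring stands 1 mm above the rim. About 10 mm below, six sprung lugs stand out to 81 mm across; the lid's inner bead is 76 mm across. Push rises to about 10 N on them, then drops to nothing as the lid snaps, home 8 mm below first touch; there it is stiff. Over 60 N the pot cracks.
- caddy: Fixed plywood caddy, 200 x 200 mm, 48 mm high, walls 12 mm, with 2 x 2 compartments of about 82 mm, centred 47 mm from its middle along its x and y; the pots stand on its floor, 12 mm above the bench. Origin at the centre of its underside.
- green_pot: Open green paint pot, still in use, 80 mm high, standing loose in another compartment of the caddy. Origin at the centre of its underside, z up.
- green_lid: The green pot's lid, loose on the bench, same shape as the yellow one. Not to be used. Origin at the centre of its underside.
- red_pot: Red paint pot, closed with its red lid, 113 mm high, standing loose in another compartment of the caddy. Origin at the centre of its underside, z up.
- blue_pot: Blue paint pot, closed with its blue lid, 113 mm high, standing loose in another compartment of the caddy. Origin at the centre of its underside, z up.
- water_jar: Glass jar of brushes, 76 mm across, jar 105 mm high, brushes up to 240 mm. Origin at the centre of its underside.
Mind the look-alikes: they are no part of the job. What is shaped like the yellow_lid but black or white is not meant. Leave any pink look-alike of the yellow_pot alone.

How it is judged (in metres and radians):
On the way, in this order (a step that is already met when the one before it is completed fails the run):
1. the yellow lid is lifted off the bench in the fingers (height (world z) of yellow_lid above 0.04 m and contact force between the fingers and yellow_lid above 1 N and contact force between yellow_lid and yellow_pot below 0.5 N), for 0.2 s.
2. the yellow lid has snapped home on the yellow pot (z of lid_seat in the frame of pot_rim between -0.002 and 0.002 m and horizontal distance between lid_seat and pot_rim below 0.003 m and angle between the z axis of yellow_lid and the z axis of yellow_pot, either way round below 0.05 rad), for 0.1 s.
At the end, for the whole second after the job is handed in: the yellow lid is home on the yellow pot (ceiling on the rim within 2 mm, centred within 3 mm, level within 0.05 rad), the pot upright in the caddy, and the fingers still press on the lid so that the pot bears on the caddy with over 9 N (about 3.5 N is its own weight) (all of step 2 and contact force between the fingers and yellow_lid above 5 N and contact force between yellow_pot and caddy above 9 N and angle between yellow_pot's own z axis and vertical below 0.1 rad and height (world z) of pot_rim between 0.085 and 0.099 m and horizontal distance between yellow_pot and caddy below 0.1 m and linear speed of yellow_lid below 0.02 m/s); the arm keeps its last pose, push and grip.
It fails at once if the yellow lid is squeezed too hard (contact force between the fingers and yellow_lid above 90 N).
It fails at once if the pot is crushed down onto the caddy (contact force between yellow_pot and caddy above 60 N).
It fails at once if the yellow pot is tipped (angle between yellow_pot's own z axis and vertical above 0.26 rad).
It fails at once if another pot, the green lid or the water jar is disturbed ((distance of green_pot from where it was at the start of the episode above 0.02 m or angle between green_pot's own z axis and vertical above 0.3 rad) or (distance of red_pot from where it was at the start of the episode above 0.02 m or angle between red_pot's own z axis and vertical above 0.3 rad) or (distance of blue_pot from where it was at the start of the episode above 0.02 m or angle between blue_pot's own z axis and vertical above 0.3 rad) or (distance of green_lid from where it was at the start of the episode above 0.02 m or angle between green_lid's own z axis and vertical above 0.3 rad) or (distance of water_jar from where it was at the start of the episode above 0.02 m or angle between water_jar's own z axis and vertical above 0.3 rad)).
It also fails if it takes over 51 s, if anything falls off the work surface, if the arm or the gripper's body presses on something with over 40 N, if the wrist force passes 120 N, or if a joint passes its speed limit or range.

ROBOT

A 6-joint arm with a two-finger parallel gripper is mounted at the origin on the work surface. World frame = base frame: x ahead of the robot, y to its left, z up, the work surface at z = 0. Lengths are in mm, angles in rad, forces in N, time in s.
With the tool pointing down it reaches from about 400 to 925 mm from the base axis. Payload 12.5 kg.
Tool frame: the origin (TCP) lies midway between the tips of the shut fingers; the grasp point (between the pads) lies 19 mm behind it; z points along the fingers, y is the line along which they close (so a half turn about z gives the same grasp; the last joint's range is limited). The gripper opens to 95 mm and grips with 3 to 60 N. Pads are 20 mm wide; open, the fingers measure 119 mm over their backs; the gripper's body (75 mm by 180 mm) begins 59 mm behind the grasp point.
Start: joints at [1.185, 0.491, 1.559, -0, 1.092, -0.106], TCP at [172.585, 600.717, 214.661] pointing down, gripper open.
Joint ranges: [-3.1, 3.1], [-0.84, 2.19], [0.05, 2.79], [-1.13, 4.28], [0.06, 2.93], [-2.69, 2.69]. Speed limits (rad/s): [2.22, 2.22, 2.79, 3.14, 3.14, 3.14].

INTERFACE

Orientations are given as [roll, pitch, yaw] about the fixed x, y, z axes, in that order (R = Rz(yaw) Ry(pitch) Rx(roll)).
In Python, from cell import * gives the robot as it stands.
- The arm moves only by the tool servo_tool, never from a script. Its argument "moves" is one flat list of numbers, 5 for each row, row after row: the shift along the world's x, y, z as a fraction of full scale, then the turn about the world's z as a fraction of full scale, then the opening, from 0 (shut) to 1 (fully open). A call has 1 to 12 rows; each row is the pose to reach, as a shift and turn from the pose commanded when the call began, turning the shorter way round; what a row does not reach only later rows make up. Full scale, the value 1, is 400 mm for a shift and 180 degrees for a turn. A row lasts 1/12 s, in which the tool goes at most 41.7 mm and 7.16 degrees, less where a joint would pass 70% of its speed; a pose out of reach is approached as far as the arm can. A call with a number of a shift or a turn outside -1 to 1 is refused whole. A call with a gripper value outside its range is refused whole. The fingers move at their own pace and stop on an object; the grip force is fixed at half the most. Time passes only in rows, so rows that repeat a pose let the fingers close. It gives the time, the measured TCP pose, the force, the opening and the grip force at its end, in the units of the state.
- state(): the state, without advancing time (a new reading comes with each control period).
- read_camera(name): name is "side" or "top"; returns (picture, depth): 384x512x3 uint8, blue, green, red; 384x512 float32, mm along the optical axis (not along the pixel's ray), 0 where there is no reading.
- get_calibration(name): a dict with "K" (3x3 intrinsics, pixels), "R" (3x3) and "t" (3): a world point X has camera coordinates R X + t. Camera axes: x right, y down, z forward; pixel columns grow to the right and rows downward; lengths in mm; the calibration is good to about 2 mm. A picture is of the moment at which its call begins. get_calibration takes no time and is no camera call.
- job_done(): hands the job in; it is judged then, once.
The state is a dict: "t": time; "joints": joint angles; "qvel": joint speeds; "tau": joint torques, N m; "eef_pos": TCP position; "tcp_rot": TCP orientation; "ft_force": force on the tool from outside, world axes, zero at the start; "moment": the same for the moment, N m; "opening": opening from 0.0 (shut) to 1.0 (fully open); "grip_force": force on a finger pad.
Only numpy, scipy, OpenCV 4.12 (cv2) and the standard library are available. Lean on these libraries where they do the work, as an engineer would, in place of code of your own. Each camera call takes 0.05 s, during which the arm holds its last target. There are 200 camera calls.

## Working session

There is one attempt and no reset: what is moved stays moved. The work goes in short steps, Python scripts to look and compute and a tool call to move; the robot and the scene stay as the last step left them, time stands still between calls to the robot, and variables do not carry over. Pictures are saved under pics/ and viewed, at most 10 in all, crops included, and the job is handed in when it is done.

Besides the shell and the picture viewer there is one more tool, called in YAML: its name, and indented under it one key for each argument. servo_tool: Moves the arm, as the interface text tells. Its arguments: {"type":"object","properties":{"moves":{"type":"array"}},"required":["moves"]}

```bash
mkdir -p pics
python3 - <<'E'
from cell import *
import cv2,numpy as np
for n in("top","side"):
    p,d=read_camera(n); cv2.imwrite(f"pics/{n}0.png",p); np.save(f"{n}0.npy",d)
    c=get_calibration(n); print(n,c)
s=state();print(s)
E
```

```text
top {'K': array([[362.93539693,   0.        , 251.86535392],
       [  0.        , 362.93539693, 190.03125274],
       [  0.        ,   0.        ,   1.        ]]), 'R': array([[ 0.01892977, -0.99922731, -0.03444477],
       [-0.99677958, -0.01617596, -0.07854177],
       [ 0.0779239 ,  0.03582062, -0.99631559]]), 't': array([ 88.97304723, 584.73280842, 973.11080938])}
side {'K': array([[405.68538856,   0.        , 256.28667829],
       [  0.        , 405.68538856, 189.94589097],
       [  0.        ,   0.        ,   1.        ]]), 'R': array([[-0.95936847, -0.28195006, -0.01078426],
       [-0.20005071,  0.70665526, -0.67868849],
       [ 0.19897702, -0.64895493, -0.73434708]]), 't': array([ 542.56686151,  130.6585061 , 1028.56923939])}
{'t': 0.1, 'joints': array([ 1.18538625e+00,  4.91448152e-01,  1.55939214e+00, -1.12641132e-05,
        1.09167012e+00, -1.05579867e-01]), 'qvel': array([-0.0003238 , -0.00076922, -0.00257991, -0.00067888, -0.00064782,
        0.00100092]), 'tau': array([ 3.95776005e-03, -6.13629413e+01, -2.58609366e+01,  6.94180140e-02,
        4.70975018e-02,  3.33702559e-06]), 'eef_pos': array([172.50971271, 600.50256536, 214.15069232]), 'tcp_rot': array([-3.14067895e+00, -8.67816498e-05,  2.86176760e+00]), 'ft_force': array([ 1.00147473,  0.03227588, -0.30144216]), 'moment': array([-0.03049775, -0.01924833,  0.01999642]), 'grip_force': 0.0, 'opening': 0.9988924693274958}
```

View pics/top0.png

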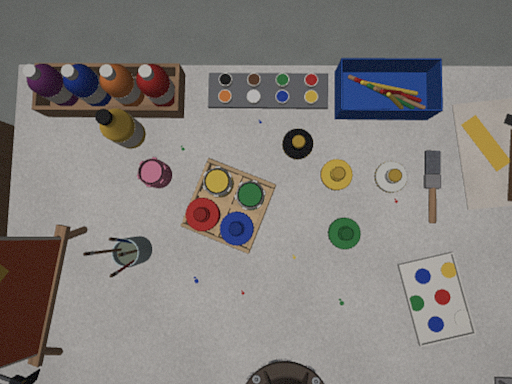

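View pics/side0.png

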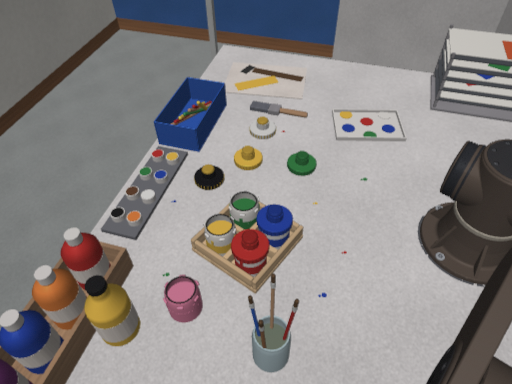

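The top view shows the yellow lid at about (337,174), the open yellow pot at (217,181) in the caddy, the green pot at (250,194), red at (202,213) and blue at (236,228). The side view shows the yellow lid at (248,156) and the yellow pot at (219,230). The look-alikes are black, white and pink.

```bash
cat > h.py <<'E'
import cv2,numpy as np
from cell import *
def ray(n,u,v,z):
    c=get_calibration(n);K,R,t=(np.array(c[k]) for k in "KRt")
    o=-R.T@t; d=R.T@np.linalg.solve(K,np.array([u,v,1.])); return o+d*(z-o[2])/d[2]
def proj(n,X):
    c=get_calibration(n);p=c["K"]@(c["R"]@np.array(X,float)+c["t"]);return p[:2]/p[2]
def unproj(n,d):
    c=get_calibration(n);v,u=np.mgrid[:384,:512]
    P=np.stack([u,v,np.ones_like(u)],-1)@np.linalg.inv(c["K"]).T*d[...,None]
    return (P-c["t"])@c["R"]
E
python3 - <<'E'
from h import *
for n,lb,pb in(("top",(310,150,365,200),(195,160,235,203)),("side",(228,138,270,172),(200,208,238,258))):
    im=cv2.imread(f"pics/{n}0.png");h=cv2.cvtColor(im,cv2.COLOR_BGR2HSV);d=np.load(f"{n}0.npy");W=unproj(n,d)
    m=cv2.inRange(h,(18,90,60),(34,255,255))
    for nm,b in(("lid",lb),("pot",pb)):
        mm=np.zeros_like(m);mm[b[1]:b[3],b[0]:b[2]]=m[b[1]:b[3],b[0]:b[2]]
        c=max(cv2.findContours(mm,0,1)[0],key=cv2.contourArea);e=cv2.fitEllipse(c)
        print(n,nm,e)
        for z in ((9,18) if nm=="lid" else (80,92)): print(z,ray(n,*e[0],z).round(1))
        P=W[mm>0];P=P[P[:,2]>-50]
        if nm=="lid":
            for a,bb in((12,24),(36,60)):
                q=P[(P[:,2]>a)&(P[:,2]<bb)];print("depth",a,len(q),q.mean(0).round(1), ((q.max(0)+q.min(0))/2).round(1))
    b=pb;Q=W[b[1]:b[3],b[0]:b[2]].reshape(-1,3);q=Q[(Q[:,2]>85)&(Q[:,2]<100)];print("rim",len(q),q.mean(0).round(1),((q.max(0)+q.min(0))/2).round(1),np.ptp(q,0))
t=cv2.imread("pics/top0.png");a=cv2.resize(t[148:200,310:365],None,fx=7,fy=7,interpolation=2);b=cv2.resize(t[155:255,175:280],None,fx=4,fy=4,interpolation=2)
o=np.zeros((410,810,3),np.uint8);o[:a.shape[0],:a.shape[1]]=a;o[:b.shape[0],388:388+b.shape[1]]=b;cv2.imwrite("pics/c1.png",o)
E
```

```text
top lid ((336.1597595214844, 174.16268920898438), (30.01246452331543, 30.748252868652344), 96.0008544921875)
9 [ 632.3 -133.7    9. ]
18 [ 631.2 -132.    18. ]
depth 12 566 [ 630.2 -130.5   18. ] [ 632.  -131.9   18.2]
depth 36 171 [ 629.6 -130.8   46.1] [ 630.3 -132.7   44.5]
top pot ((216.5432586669922, 180.63157653808594), (22.64923858642578, 22.874982833862305), 78.14488983154297)
80 [601.8 189.9  80. ]
92 [600.6 188.3  92. ]
rim 296 [585.8 196.2  91.6] [592.  192.4  91.7] [95.17186862 99.46141067 13.03351095]
side lid ((247.63247680664062, 157.90390014648438), (22.535795211791992, 27.565916061401367), 87.10020446777344)
9 [ 632.7 -135.3    9. ]
18 [ 629.6 -126.    18. ]
depth 12 305 [ 627.6 -120.6   18.8] [ 631.3 -132.5   18. ]
depth 36 108 [ 629.  -127.7   45.6] [ 631.3 -128.6   44.8]
side pot ((219.25245666503906, 227.04458618164062), (13.819574356079102, 24.133874893188477), 83.17815399169922)
80 [601.6 187.5  80. ]
92 [597.6 195.9  92. ]
rim 405 [580.3 205.5  91.8] [585.8 195.1  92.4] [108.25642777 134.72091618  14.74716835]
```

```bash
python3 -c "
import cv2;o=cv2.imread('pics/c1.png')[:, :800];cv2.imwrite('pics/c1b.png',o)"
```

```text
(no output)
```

View pics/c1b.png

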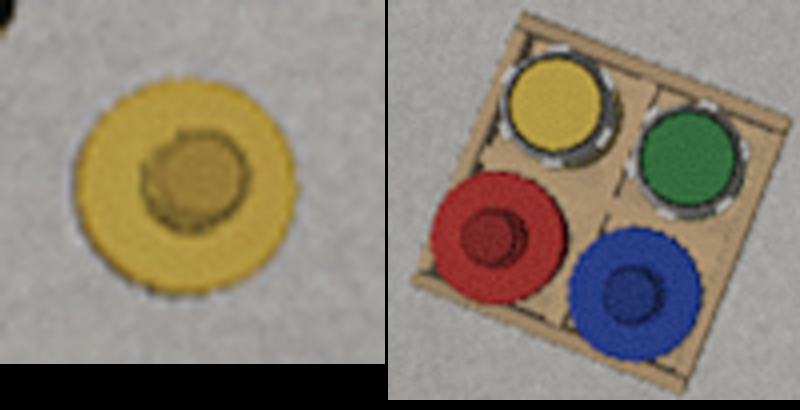

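The crop shows the lid with its collar and open space around it. The yellow pot is in the upper-left compartment and leaves clearance all round for the fingers. I'll go up first, then across.

servo_tool:
  moves: [0,0,0.25,0,1,0,0,0.25,0,1,0,0,0.25,0,1,0.57,-0.915,0.25,0,1,0.57,-0.915,0.25,0,1,0.57,-0.915,0.25,0,1,0.57,-0.915,0.25,0,1,0.57,-0.915,0.25,0,1,0.57,-0.915,0.25,0,1,0.57,-0.915,0.25,0,1,0.57,-0.915,0.25,0,1,0.57,-0.915,0.25,0,1]

```text
t: 1.1
eef_pos: [371.3, 280.5, 314.6]
tcp_rot: [3.142, -0.0, 2.862]
ft_force: [0.8, 1.1, -0.3]
opening: 0.999
grip_force: 0.0
```

servo_tool:
  moves: [0.64,-1,0,0,1,0.64,-1,0,0,1,0.64,-1,0,0,1,0.64,-1,0,0,1,0.64,-1,0,0,1,0.64,-1,0,0,1,0.64,-1,0,0,1,0.64,-1,0,0,1,0.64,-1,0,0,1,0.64,-1,0,0,1,0.64,-1,0,0,1,0.64,-1,0,0,1]

```text
t: 2.1
eef_pos: [628.5, -121.8, 313.4]
tcp_rot: [-3.141, -0.001, 2.859]
ft_force: [-0.1, 0.5, 0.0]
opening: 1.0
grip_force: 0.0
```

servo_tool:
  moves: [0.006,-0.025,-0.2,0,1,0.006,-0.025,-0.4,0,1,0.006,-0.025,-0.56,0,1,0.006,-0.025,-0.56,0,1,0.006,-0.025,-0.56,0,1,0.006,-0.025,-0.56,0,1,0.006,-0.025,-0.56,0,1,0.006,-0.025,-0.56,0,1,0.006,-0.025,-0.56,0,1]

```text
t: 2.85
eef_pos: [630.1, -127.8, 92.2]
tcp_rot: [3.142, 0.002, 2.862]
ft_force: [-0.0, 0.4, -0.2]
opening: 0.996
grip_force: 0.0
```

Run:
```python
from h import *
o=[]
for n,w in(("top",60),("side",60)):
    p,d=read_camera(n);u,v=proj(n,(631,-132,40)).astype(int);o.append(cv2.resize(p[v-w:v+w,u-w:u+w],(400,400),interpolation=2))
cv2.imwrite("pics/g.png",np.hstack(o));s=state();print(s["eef_pos"],s["tcp_rot"])
```

```text
[ 630.12246975 -127.76263496   92.68190693] [3.14158669e+00 3.14061722e-03 2.86185927e+00]
```

View pics/g.png

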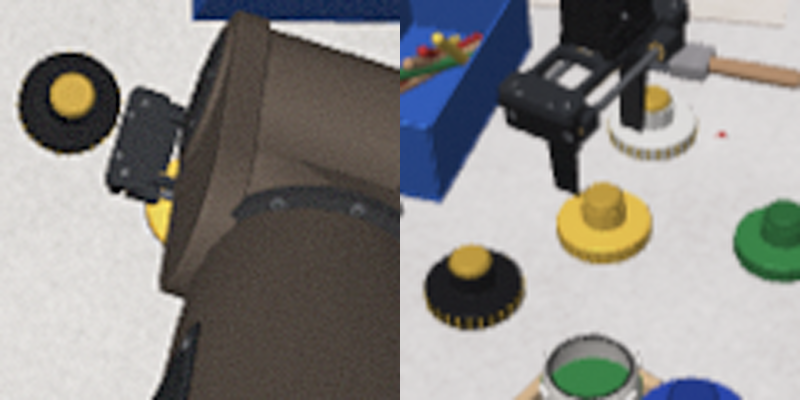

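The fingers straddle the yellow lid, which is at about (603,220) in the right crop, and nothing is in the way. Next I'll descend and close.

servo_tool:
  moves: [0.0025,-0.01,-0.07,0,1,0.0025,-0.01,-0.12,0,1,0.0025,-0.01,-0.15,0,1,0.0025,-0.01,-0.16,0,1,0.0025,-0.01,-0.17,0,1,0.0025,-0.01,-0.17,0,1,0.0025,-0.01,-0.17,0,1]

```text
t: 3.53
eef_pos: [630.7, -131.6, 23.6]
tcp_rot: [3.142, 0.001, 2.862]
ft_force: [0.1, -0.7, 0.4]
opening: 0.999
grip_force: 0.0
```

servo_tool:
  moves: [0,0,-0.006,0,1,0,0,-0.006,0,0.6,0,0,-0.006,0,0.5,0,0,-0.006,0,0.35,0,0,-0.006,0,0.2,0,0,-0.006,0,0.2,0,0,-0.006,0,0.2,0,0,-0.006,0,0.2,0,0,-0.006,0,0.2,0,0,-0.006,0,0.2,0,0,-0.006,0,0.2,0,0,-0.006,0,0.2]

```text
t: 4.53
eef_pos: [630.3, -131.6, 20.3]
tcp_rot: [3.142, 0.0, 2.862]
ft_force: [-0.4, 0.2, -0.0]
opening: 0.414
grip_force: 30.0
```

servo_tool:
  moves: [0,0,0.05,0,0.2,0,0,0.1,0,0.2,0,0,0.2,0,0.2,0,0,0.3,0,0.2,0,0,0.4,0,0.2,0,0,0.4,0,0.2,0,0,0.4,0,0.2,0,0,0.4,0,0.2]

```text
t: 5.2
eef_pos: [629.8, -131.4, 179.6]
tcp_rot: [3.141, -0.001, 2.862]
ft_force: [0.2, 0.2, 0.1]
opening: 0.411
grip_force: 30.0
```

servo_tool:
  moves: [-0.02,0.1,0,0,0.2,-0.03,0.2,0,0,0.2,-0.04,0.3,0,0,0.2,-0.05,0.4,0,0,0.2,-0.06,0.5,0,0,0.2,-0.07,0.6,0,0,0.2,-0.075,0.7,0,0,0.2,-0.075,0.75,0,0,0.2,-0.075,0.8,0,0,0.2,-0.075,0.8,0,0,0.2,-0.075,0.8,0,0,0.2,-0.075,0.8,0,0,0.2]

```text
t: 6.2
eef_pos: [599.9, 187.8, 178.9]
tcp_rot: [-3.14, -0.002, 2.862]
ft_force: [0.3, 0.3, -1.0]
opening: 0.415
grip_force: 30.0
```

Run:
```python
from h import *
im=cv2.imread("pics/top0.png");W=unproj("top",np.load("top0.npy"))
# pot: dark seal ring around yellow paint
g=cv2.cvtColor(im,cv2.COLOR_BGR2HSV)
b=(195,160,240,203);V=g[b[1]:b[3],b[0]:b[2]]
Z=W[b[1]:b[3],b[0]:b[2],2]
m=cv2.inRange(V,(18,90,60),(34,255,255));cs=max(cv2.findContours(m,0,1)[0],key=cv2.contourArea)
mm=cv2.drawContours(np.zeros_like(m),[cs],-1,255,-1)>0
print("paint z",np.median(Z[mm]))
k=(V[...,2]<70)&(V[...,1]<120);print(k.sum(),Z[k].round())
P=W[b[1]:b[3],b[0]:b[2]][(Z>85)&(Z<100)]
# robust circle: cells near r<42
c=np.array([600.5,189.]);r=np.hypot(*(P[:,:2]-c).T);q=P[r<44]
print(len(q),(q.max(0)+q.min(0))/2,np.ptp(q,axis=0))
e=cv2.fitEllipse(cs);print(ray("top",*e[0],np.median(Z[mm])),e)
p,d=read_camera("side");cv2.imwrite("pics/s2.png",p)
u,v=proj("side",(600,189,120)).astype(int);cv2.imwrite("pics/s2c.png",cv2.resize(p[v-75:v+75,u-75:u+75],(600,600),interpolation=2))
s=state();print(s["eef_pos"],s["opening"],s["grip_force"],s["ft_force"])
```

```text
paint z 63.612868467503766
81 [  24.   31.   42.   27.   37.   28.   39.   22.   90.   94.   92.   93.
   39.   97.   92.   87.   23.   32.   89.   91.   94.   91.   88.   95.
   89.   91.   93.   90.   88.   90.   92.   94.   86.   95.   93.   92.
   73. 1019.   36.   91.   93.   53.   36.   67.   91.   92.   33.   91.
   40.   28.   89.   91.   90.   94.   33.   64.   93.   92.   96.   31.
   90.   92.   90.   91.   93.   89.   91.   63.   91.   93.   69.   90.
   95.   93.   56.   39.   23.   31.   62.   94.   91.]
222 [599.16049949 189.12661547  90.91385608] [80.82403855 70.46682281 11.49983666]
[1046.1820491   753.35262706   63.61286847] ((21.54326629638672, 20.631574630737305), (22.64923858642578, 22.874982833862305), 78.14488983154297)
[600.05311683 187.46649219 179.27186925] 0.41364500038283053 29.999627312645316 [ 0.8354567  -0.04446398 -0.01819417]
```

View pics/s2c.png

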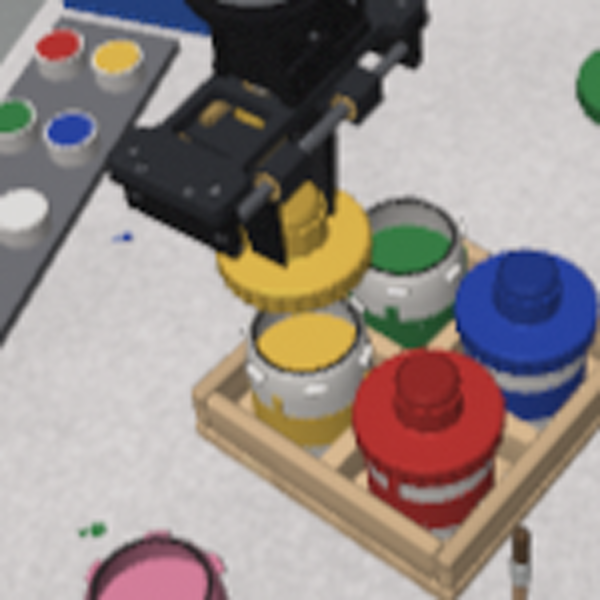

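The lid is held level above the yellow pot. In this crop the lid is at about (295,245) and the pot mouth at (308,340). I'll fix the mouth centre from the black seal ring in both views.

Run:
```python
from h import *
from scipy.optimize import least_squares
c0=np.array([600.,189.])
for n in("top","side"):
    im=cv2.imread(f"pics/{n}0.png").astype(int);V=im.max(2);S=im.max(2)-im.min(2)
    pts=[]
    for v in range(155,260):
        for u in range(190,250):
            X=ray(n,u,v,93)
            if 25<np.hypot(*(X[:2]-c0))<41 and V[v,u]<85 and S[v,u]<35: pts.append(X[:2])
    pts=np.array(pts)
    f=lambda p:np.hypot(*(pts-p[:2]).T)-p[2]
    r=least_squares(f,[*c0,33],loss="soft_l1",f_scale=1.5);print(n,len(pts),r.x.round(1),np.abs(f(r.x)).mean().round(2))
    a=np.degrees(np.arctan2(*(pts-r.x[:2]).T[::-1]));print(np.histogram(a,12,(-180,180))[0])
```

```text
Traceback (most recent call last):
  File "h.py", line 4, in ray
    c=get_calibration(n);K,R,t=(np.array(c[k]) for k in "KRt")
ValueError: time passes only in moves, steps and waits
```

```bash
sed -i '2a from functools import lru_cache\nget_calibration=lru_cache(None)(get_calibration)' h.py
python3 - <<'E'
from h import *
from scipy.optimize import least_squares
c0=np.array([600.,189.])
for n in("top","side"):
    im=cv2.imread(f"pics/{n}0.png").astype(int);V=im.max(2);S=im.max(2)-im.min(2)
    pts=[]
    for v in range(155,260):
        for u in range(190,250):
            X=ray(n,u,v,93)
            if 25<np.hypot(*(X[:2]-c0))<41 and V[v,u]<85 and S[v,u]<35: pts.append(X[:2])
    pts=np.array(pts)
    f=lambda p:np.hypot(*(pts-p[:2]).T)-p[2]
    r=least_squares(f,[*c0,33],loss="soft_l1",f_scale=1.5);print(n,len(pts),r.x.round(1),np.abs(f(r.x)).mean().round(2))
    a=np.degrees(np.arctan2(*(pts-r.x[:2]).T[::-1]));print(np.histogram(a,12,(-180,180))[0])
E
```

```text
top 139 [600.3 187.3  33.1] 2.46
[17 17 22 12 14 13  6 12  4 10  6  6]
side 68 [599.8 188.9  30.7] 1.21
[ 9  8  9  5  8 11 10  2  2  0  2  2]
```

Both views put the mouth centre at about (600,188), and the lid is over it. Descending.

servo_tool:
  moves: [0,0.001,-0.05,0,0.2,0,0.001,-0.1,0,0.2,0,0.001,-0.13,0,0.2,0,0.001,-0.15,0,0.2,0,0.001,-0.16,0,0.2,0,0.001,-0.165,0,0.2,0,0.001,-0.17,0,0.2,0,0.001,-0.175,0,0.2,0,0.001,-0.175,0,0.2,0,0.001,-0.175,0,0.2]

```text
t: 7.08
eef_pos: [600.4, 188.9, 110.7]
tcp_rot: [3.141, 0.0, 2.862]
ft_force: [0.7, 0.6, -0.2]
opening: 0.409
grip_force: 30.0
```

Now I'll take slow steps of about 1 mm onto the lugs.

servo_tool:
  moves: [0,0,-0.003,0,0.2,0,0,-0.006,0,0.2,0,0,-0.009,0,0.2,0,0,-0.012,0,0.2,0,0,-0.015,0,0.2,0,0,-0.018,0,0.2,0,0,-0.018,0,0.2,0,0,-0.018,0,0.2]

```text
t: 7.75
eef_pos: [601.1, 188.8, 104.2]
tcp_rot: [3.141, 0.002, 2.862]
ft_force: [1.5, -2.0, 9.4]
opening: 0.414
grip_force: 30.0
```

servo_tool:
  moves: [0,0,-0.002,0,0.2,0,0,-0.004,0,0.2,0,0,-0.006,0,0.2,0,0,-0.008,0,0.2,0,0,-0.008,0,0.2,0,0,-0.008,0,0.2]

```text
t: 8.25
eef_pos: [601.4, 188.7, 101.1]
tcp_rot: [3.14, 0.003, 2.862]
ft_force: [0.6, -1.3, 7.2]
opening: 0.413
grip_force: 30.0
```

servo_tool:
  moves: [0,0,-0.002,0,0.2,0,0,-0.004,0,0.2,0,0,-0.006,0,0.2,0,0,-0.006,0,0.2,0,0,-0.006,0,0.2]

```text
t: 8.67
eef_pos: [600.5, 188.9, 97.6]
tcp_rot: [3.141, 0.001, 2.862]
ft_force: [-0.1, 0.3, 4.4]
opening: 0.41
grip_force: 30.0
```

servo_tool:
  moves: [0,0,-0.0015,0,0.2,0,0,-0.003,0,0.2,0,0,-0.003,0,0.2,0,0,-0.003,0,0.2]

```text
t: 9.0
eef_pos: [600.4, 189.0, 97.0]
tcp_rot: [3.141, 0.001, 2.862]
ft_force: [-3.3, -0.9, 11.2]
opening: 0.412
grip_force: 30.0
```

servo_tool:
  moves: [0,0,-0.001,0,0.2,0,0,-0.001,0,0.2,0,0,-0.001,0,0.2,0,0,-0.001,0,0.2,0,0,-0.001,0,0.2,0,0,-0.001,0,0.2]

```text
t: 9.5
eef_pos: [600.5, 189.0, 97.0]
tcp_rot: [3.141, 0.001, 2.862]
ft_force: [-4.0, -0.8, 12.9]
opening: 0.412
grip_force: 30.0
```

Run:
```python
from h import *
for i in range(6):
    p,d=read_camera("side");s=state();print(s["eef_pos"].round(1),s["ft_force"].round(1),s["moment"].round(2),s["grip_force"])
u,v=proj("side",(600,189,90)).astype(int);cv2.imwrite("pics/s3c.png",cv2.resize(p[v-60:v+60,u-60:u+60],(600,600),interpolation=2))
im=p;W=unproj("side",d);m=cv2.inRange(cv2.cvtColor(im,cv2.COLOR_BGR2HSV),(18,90,60),(34,255,255))>0
q=W[m&(np.hypot(W[...,0]-600,W[...,1]-189)<44)&(W[...,2]>85)&(W[...,2]<102)]
A=np.c_[q[:,:2]-[600,189],np.ones(len(q))];print(len(q),np.linalg.lstsq(A,q[:,2],rcond=None)[0],np.median(q[:,2]))
```

```text
[600.4 189.   97. ] [-3.7  0.2 13.4] [-0.01  0.44  0.05] 30.00965405255556
[600.5 189.   97. ] [-3.6  0.2 13.9] [-0.04  0.4  -0.05] 30.009736670181155
[600.5 189.   97. ] [-4.1 -0.2 13.1] [-0.1  0.4  0. ] 30.00951656140387
[600.5 189.   97. ] [-4.  -0.3 13.9] [-0.06  0.39  0.04] 30.009524691849947
[600.5 189.   97. ] [-3.5 -0.9 13.6] [-0.06  0.41  0.02] 30.00946213491261
[600.5 189.   97. ] [-3.7 -0.2 13.5] [-0.12  0.44 -0.02] 30.009542936459184
448 [ 3.80812853e-02 -5.97288856e-02  9.66210114e+01] 95.98847464085264
```

View pics/s3c.png

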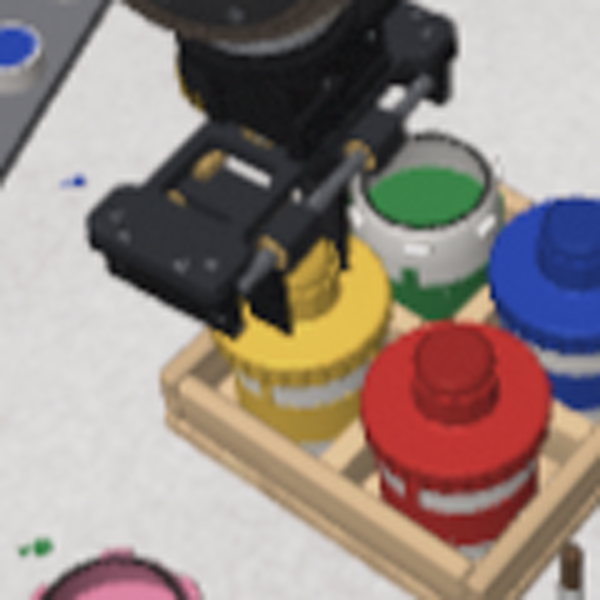

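The lid sits level and fully down, like the closed red pot beside it. The push rose to about 9 N, dropped, then turned stiff at the expected home height. It now holds steady at 13.5 N with a 30 N grip.

```bash
python3 -c "
from cell import *
print(job_done())"
```

```text
the job is handed in; nothing more can be done
None
```

I put the yellow lid on the yellow pot and pressed it home, and handed the job in with the gripper still pressing at about 13.5 N (30 N grip); the hand-in returned no verdict.

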